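# Mark the red specimen with a bell-type spring marker

## Task

Mark the red resin-mounted specimen: pick up the bell-shaped spring marker, set it down upright over the red specimen so that the bell's rim stands flat on the worktop all round it, then press its blue cap straight down until the spring trips with a snap and the cap stays down. Do not trip it anywhere else, leave the marker standing over the red specimen, and leave the green and tan specimens where they are.

Things in the scene. Friction and masses are not known exactly. Their poses are not given: they have to be found in the camera images.
- marker: spring marker, a loose, round, upright tool, 0.36 kg, 97 mm high, standing on the worktop; origin at the centre of its rim, z up along it. Its foot is an aluminium bell, open below, 62 mm across the rim, 28 mm high; the hollow is a cone 55 mm wide at the mouth, 36 mm at the top, 20.5 mm deep: it slips over one specimen and centres it while the rim comes down to the worktop.
- marker_grip (a point): point on the marker's axis 66 mm above its rim, to be gripped from the sides: here it has a dark ribbed steel barrel 28 mm in diameter, from 28 to 79 mm above the rim. Above is a blue push cap 30 mm in diameter, its top 97 mm above the rim (31 mm above this point) when up. z points up along the marker. With the rim on the worktop (z = 0) this point is at height 0.066.
- marker_cap (a joint): travel of the blue cap down towards the barrel, m: 0 up (ready), 0.010 fully down. It resists with 2 to 4 N at first, about 7 N at 2 to 4 mm; past 6 mm the spring trips and the cap snaps on to the stop at 10 mm by itself and stays down. It cannot be set again here, so it must not be pressed before the marker stands over the red specimen.
- red_specimen_center (a point): centre, half-way up, of the red specimen: an upright cylinder 30 mm in diameter and 18 mm high, of red resin with a small piece of bare metal showing in its flat top; it stands loose on the worktop. The three specimens (red, green, tan) have the same size and may stand in any order. z is up.
- green_specimen_center (a point): centre, half-way up, of the green specimen: an upright cylinder 30 mm in diameter and 18 mm high, of green resin with a small piece of bare metal showing in its flat top; it stands loose on the worktop. The three specimens (red, green, tan) have the same size and may stand in any order. z is up.
- tan_specimen_center (a point): centre, half-way up, of the tan specimen: an upright cylinder 30 mm in diameter and 18 mm high, of tan resin with a small piece of bare metal showing in its flat top; it stands loose on the worktop. The three specimens (red, green, tan) have the same size and may stand in any order. z is up.

How it is judged (in metres and radians):
At the end, for the whole second after the job is handed in: The cap is down (more than 8.5 mm of its 10 mm travel); the marker stands released over the red specimen, upright within 10 degrees, its axis within 10 mm of the specimen's and its rim down on the worktop within 6 mm; the green and tan specimens are within 30 mm of where they started (value of joint marker_cap above 0.0085 m and height (world z) of marker_grip below 0.072 m and angle between marker_grip's own z axis and vertical below 0.17 rad and horizontal distance between marker_grip and red_specimen_center below 0.01 m and distance of each of green_specimen_center, tan_specimen_center from where it was at the start of the episode below 0.03 m); the robot touches nothing.
It fails at once if the marker is tripped (cap down more than 7 mm) while it does not stand upright, rim down, over the red specimen (value of joint marker_cap above 0.007 m and not (height (world z) of marker_grip below 0.072 m and angle between marker_grip's own z axis and vertical below 0.17 rad and horizontal distance between marker_grip and red_specimen_center below 0.01 m)).
It fails at once if the green or the tan specimen is moved by more than 30 mm (distance of any of green_specimen_center, tan_specimen_center from where it was at the start of the episode above 0.03 m).
It also fails if it takes over 48 s, if anything falls off the work surface, if the arm or the gripper's body presses on something with over 40 N, if the wrist force passes 120 N, or if a joint passes its speed limit or range.

## Robot

A 6-joint arm with a two-finger parallel gripper is mounted at the origin on a cart in front of the work surface, level with it; the furniture and walls round the work are solid. World frame = base frame: x ahead of the robot, y to its left, z up, the work surface at z = 0. Lengths are in mm, angles in rad, forces in N, time in s.
With the tool pointing down it reaches from about 300 to 775 mm from the base axis. Payload 14.6 kg.
Tool frame: the origin (TCP) lies at the very end of the fingers, on their centre line; the grasp point (between the pads) lies 19 mm behind it; z points along the fingers, y is the line along which they close (so a half turn about z gives the same grasp; the last joint's range is limited). The gripper opens to 94 mm and grips with 3 to 60 N. Pads are 16 mm wide; open, the fingers measure 119 mm over their backs; the gripper's body (75 mm by 177 mm) begins 78 mm behind the grasp point.
Start: joints at [-1.319, 0.3, 1.521, -0, 1.321, -0.067], TCP at [172.378, -522.279, 205.446] pointing down, gripper open.
Joint ranges: [-3.03, 3.03], [-0.79, 2.21], [0.23, 2.52], [-1.04, 4.18], [0, 3.07], [-2.55, 2.55]. Speed limits (rad/s): [2.22, 2.22, 2.57, 3.14, 3.14, 3.14].

## Interface

Orientations are given as a unit quaternion [x, y, z, w].
In Python, from cell import * gives the robot as it stands.
- The arm moves only by the tool step_arm, never from a script. Its argument "deltas" is a list of rows, each a list of 6 numbers: the shift along the tool's x, y, z scaled (see below), then the turn, a rotation vector about the tool's x, y, z scaled (see below). A call has exactly 10 rows; each row is the pose to reach, as a shift and turn from the pose commanded when the call began, along the tool's axes at that moment; what a row does not reach only later rows make up. The controller multiplies each number of a shift by 10 cm and each number of a turn by 30 degrees. A row lasts 1/10 s, in which the tool goes at most 50 mm and 8.59 degrees, less where a joint would pass 70% of its speed; a pose out of reach is approached as far as the arm can. A call with a number of a shift or a turn outside -1 to 1 is refused whole. A call with a gripper value outside its range is refused whole. "gripper" is the opening, from -1 (shut) to 1 (fully open), set as the call begins (left out, the last holds). The fingers move at their own pace and stop on an object; the grip force is fixed at half the most. Time passes only in rows, so rows that repeat a pose let the fingers close, or fill a call up. It gives the time, the measured TCP pose, the force, the opening and the grip force at its end, in the units of the state.
- read_state(): the state, without advancing time (a new reading comes with each control period).
- grab_frame(name): name is "scene" or "side" or "wrist"; returns (picture, depth): 480x640x3 uint8, red, green, blue; 480x640 float32, mm along the optical axis (not along the pixel's ray), 0 where there is no reading.
- camera_model(name): a dict with "intrinsics" (3x3 intrinsics, pixels), "R" (3x3) and "t" (3): a world point X has camera coordinates R X + t; the wrist camera has in their place "tool_from_camera" (4x4, takes a point from camera to tool coordinates, whose origin is the TCP and whose axes are the flange's). Camera axes: x right, y down, z forward; pixel columns grow to the right and rows downward; lengths in mm; the calibration is good to about 2 mm. The wrist camera is an equidistant fisheye: a pixel r from the principal point sees the ray r / f radians off the axis. A picture is of the moment at which its call begins: read the wrist's pose just before it. camera_model takes no time and is no camera call.
- sign_off(): hands the job in; it is judged then, once.
The state is a dict: "time": time; "joints": joint angles; "qd": joint speeds; "effort": joint torques, N m; "tcp_pos": TCP position; "ee_rot": TCP orientation; "contact_force": force on the tool from outside, world axes, zero at the start; "ft_torque": the same for the moment, N m; "width": opening from 0.0 (shut) to 1.0 (fully open); "gripper_force": force on a finger pad.
Only numpy, scipy, OpenCV 4.12 (cv2) and the standard library are available. Lean on these libraries where they do the work, as an engineer would, in place of code of your own. Each camera call takes 0.05 s, during which the arm holds its last target. There are 200 camera calls.

## Working session

There is one attempt and no reset: what is moved stays moved. The work goes in short steps, Python scripts to look and compute and a tool call to move; the robot and the scene stay as the last step left them, time stands still between calls to the robot, and variables do not carry over. Pictures are saved under pics/ and viewed, at most 10 in all, crops included, and the job is handed in when it is done.

Besides the shell and the picture viewer there is one more tool, called as name([rows], argument=value, ...), one row to a line, values as JSON. step_arm: Moves the arm, as the interface text tells. Its arguments: {"type":"object","properties":{"deltas":{"type":"array"},"gripper":{"type":"number"}},"required":["deltas"]}

```bash
mkdir -p pics
python3 - <<'E'
from cell import *
import cv2, numpy as np
s=read_state(); print(s)
ims=[]
for n in ("scene","side"):
    p,d=grab_frame(n); m=camera_model(n); np.savez(f"{n}.npz",p=p,d=d,K=m["intrinsics"],R=m["R"],t=m["t"])
    ims.append(p)
p=np.hstack(ims)[:,:,::-1]
cv2.imwrite("pics/a.png",cv2.resize(p,(800,300),interpolation=cv2.INTER_AREA))
print(camera_model("wrist"))
for n in("scene","side"):
    z=np.load(n+".npz"); p,d,K,R,t=[z[k] for k in("p","d","K","R","t")]; K=np.array(K)
    hsv=cv2.cvtColor(p,cv2.COLOR_RGB2HSV)
    v,u=np.mgrid[:480,:640]; c=np.stack([(u-K[0,2])/K[0,0]*d,(v-K[1,2])/K[1,1]*d,d],-1)
    w=(c-t)@R; np.save(n+"_w.npy",w)
    for nm,lo,hi in (("red",0,8),("red2",172,180),("tan",10,25),("green",40,85),("blue",95,130)):
        mk=cv2.inRange(hsv,(lo,90,50),(hi,255,255))
        k,l,st,ce=cv2.connectedComponentsWithStats(mk)
        for i in range(1,k):
            if st[i,4]>40:
                q=w[(l==i)&(d>0)]
                if len(q): print(n,nm,st[i],np.median(q,0).round(0),q.min(0).round(),q.max(0).round())
E
```

```text
{'time': 0.0, 'joints': array([-1.31854561e+00,  3.00478141e-01,  1.52157583e+00,  2.66425929e-05,
        1.32070090e+00, -6.66313270e-02]), 'qd': array([-0.00094979, -0.00087986,  0.00086621,  0.00162258,  0.00154604,
       -0.00084465]), 'effort': array([ 4.41792190e-04, -5.31808448e+01, -3.52732301e+01,  7.09131989e-02,
        2.44293694e-02, -1.08625734e-04]), 'tcp_pos': array([ 172.35008861, -522.02353976,  204.88469282]), 'ee_rot': array([ 9.87316543e-01,  1.58763052e-01, -4.10053146e-05, -5.79799288e-04]), 'contact_force': array([0.3109568, 0.3945489, 0.5625386]), 'ft_torque': array([-0.01956435,  0.02337615,  0.03286863]), 'gripper_force': 0.0, 'width': 0.9989364879018758}
{'intrinsics': array([[371.64829954,   0.        , 314.58925178],
       [  0.        , 371.64829954, 245.93449186],
       [  0.        ,   0.        ,   1.        ]]), 'tool_from_camera': array([[ 1.30526048e-03, -9.62300417e-01, -2.71985669e-01,
         7.92944759e+01],
       [ 9.99998735e-01,  1.50324344e-03, -5.19560314e-04,
        -1.83195494e-01],
       [ 9.08833780e-04, -2.71984647e-01,  9.62
[... 2719 characters left out ...]

side tan [601 403  11  77 206] [ 716. -617.  165.] [ 702. -640.  138.] [ 727. -586.  181.]
side green [475 168  40  20 609] [864.  19. 138.] [829. -11.   2.] [982. 353. 142.]
side green [442 186  11  12  58] [820. 142.  50.] [809. 133.  32.] [825. 159.  60.]
side green [296 208  13  13 139] [474. 112.  15.] [461. 102.   0.] [489. 167.  22.]
side green [390 211   8   8  45] [682. 102.  13.] [676.  84.  -0.] [698. 139.  19.]
side blue [547 233  29  23 488] [ 842. -280.  168.] [ 830. -290.    0.] [986. -34. 180.]
side blue [528 278  17  19 115] [ 821. -283.   84.] [ 817. -295.   76.] [ 832. -254.   91.]
side blue [342 292  21  15 242] [ 519. -299.   97.] [ 505. -311.   -0.] [ 560. -158.  100.]
```

View pics/a.png

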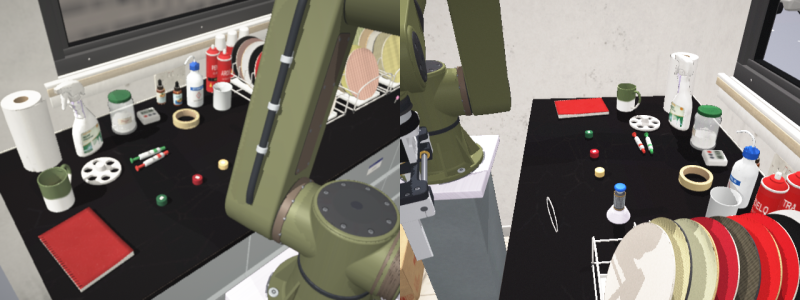

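The side view shows the marker at about (352,300), with the tan, red and green specimens at about (319,277), (311,246) and (302,214). I'm setting out towards the marker, roughly at (515,-297).

step_arm([
  [0.1,-0.03,0,0,0,0],
  [0.2,-0.06,0,0,0,0],
  [0.3,-0.09,0,0,0,0],
  [0.4,-0.12,0,0,0,0],
  [0.5,-0.15,0,0,0,0],
  [0.6,-0.18,0,0,0,0],
  [0.7,-0.21,0,0,0,0],
  [0.8,-0.24,0,0,0,0],
  [0.9,-0.27,0,0,0,0],
  [1,-0.3,0,0,0,0],
], gripper=1)

```text
time: 1.1
tcp_pos: [258.6, -461.9, 205.4]
ee_rot: [0.987, 0.159, -0.0, -0.0]
contact_force: [-1.0, 0.8, 0.7]
width: 1.0
gripper_force: 0.0
```

step_arm([
  [0.1,-0.03,0,0,0,0],
  [0.2,-0.06,0,0,0,0],
  [0.3,-0.09,0,0,0,0],
  [0.4,-0.12,0,0,0,0],
  [0.5,-0.15,0,0,0,0],
  [0.6,-0.18,0,0,0,0],
  [0.7,-0.21,0,0,0,0],
  [0.8,-0.24,0,0,0,0],
  [0.9,-0.27,0,0,0,0],
  [1,-0.3,0,0,0,0],
])

```text
time: 2.1
tcp_pos: [344.2, -402.1, 205.5]
ee_rot: [0.987, 0.159, -0.0, -0.0]
contact_force: [-0.0, 0.6, 0.6]
width: 0.997
gripper_force: 0.0
```

step_arm([
  [0.1,-0.03,0,0,0,0],
  [0.2,-0.06,0,0,0,0],
  [0.3,-0.09,0,0,0,0],
  [0.4,-0.12,0,0,0,0],
  [0.5,-0.15,0,0,0,0],
  [0.6,-0.18,0,0,0,0],
  [0.7,-0.21,0,0,0,0],
  [0.8,-0.24,0,0,0,0],
  [0.9,-0.27,0,0,0,0],
  [1,-0.3,0,0,0,0],
])

```text
time: 3.1
tcp_pos: [429.8, -342.3, 205.4]
ee_rot: [0.987, 0.159, -0.0, -0.0]
contact_force: [0.4, -0.5, 0.5]
width: 0.999
gripper_force: 0.0
```

```bash
cat > h.py <<'E'
from cell import *
import cv2, numpy as np
from scipy.spatial.transform import Rotation as Ro
def look(name):
    s=read_state(); p,d=grab_frame("wrist"); m=camera_model("wrist")
    cv2.imwrite(f"pics/{name}.png",p[:,:,::-1])
    return s,p,d,m
def ray(s,m,u,v,z):
    K=m["intrinsics"]; T=np.array(m["tool_from_camera"])
    a=np.array([(u-K[0,2])/K[0,0],(v-K[1,2])/K[1,1]]); r=np.hypot(*a)+1e-9
    c=np.array([*(a/r*np.sin(r)),np.cos(r)])
    R=Ro.from_quat(s["ee_rot"]).as_matrix()
    o=s["tcp_pos"]+R@T[:3,3]; w=R@T[:3,:3]@c
    return o+w*(z-o[2])/w[2]
def blobs(p,lo,hi,mn=80,sat=90):
    mk=cv2.inRange(cv2.cvtColor(p,cv2.COLOR_RGB2HSV),(lo,sat,50),(hi,255,255))
    cs,_=cv2.findContours(mk,cv2.RETR_EXTERNAL,cv2.CHAIN_APPROX_NONE)
    return [(*cv2.minEnclosingCircle(c),cv2.contourArea(c)) for c in cs if cv2.contourArea(c)>mn]
def totool(s,dw): return Ro.from_quat(s["ee_rot"]).inv().apply(dw)
E
python3 - <<'E'
from h import *
s,p,d,m=look("w1"); print(s["time"],s["tcp_pos"],s["ee_rot"])
for n,lo,hi,z in (("blue",95,130,97),("red",172,180,18),("red",0,8,18),("tan",12,28,18),("green",40,85,18)):
    for (c,r,a) in blobs(p,lo,hi): print(n,np.round(c),r,a,ray(s,m,*c,z).round(1))
E
```

```text
3.1 [ 429.75610483 -342.26534706  205.44176155] [ 9.87319423e-01  1.58746203e-01 -1.55348730e-05 -1.50970442e-05]
blue [293. 118.] 18.813657760620117 1025.0 [ 519.  -295.2   97. ]
red [502. 114.] 17.10272979736328 262.0 [ 606.9 -491.9   18. ]
red [60. 98.] 14.610139846801758 546.5 [482.5 -17.5  18. ]
red [570.  82.] 71.89510345458984 4278.5 [ 683.6 -565.8   18. ]
red [531.  12.] 17.327821731567383 128.0 [ 738.4 -492.9   18. ]
red [526.  46.] 19.91240692138672 391.0 [ 693.1 -496.4   18. ]
red [581.  13.] 59.23725891113281 2336.0 [ 782.1 -561.1   18. ]
tan [436. 436.] 151.49432373046875 3245.0 [ 198.3 -596.9   18. ]
tan [508. 383.] 29.159189224243164 810.0 [ 306.5 -659.1   18. ]
tan [122. 383.] 29.124954223632812 804.5 [ 141.6 -162.1   18. ]
tan [631. 281.] 11.678065299987793 206.0 [ 499.1 -794.3   18. ]
tan [132. 108.] 16.124614715576172 185.0 [ 489.2 -120.2   18. ]
```

View pics/w1.png

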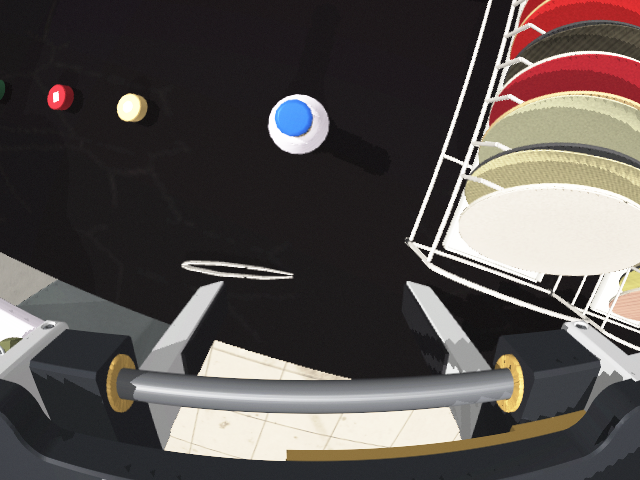

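The blue cap is at pixel (293,118), which gives (519,-295) and agrees with the side view. The red specimen is at (60,98) and the tan at (132,108). The rack is well to the right. Moving above the marker.

step_arm([
  [0.12,-0.02,0.06,0,0,0],
  [0.24,-0.04,0.12,0,0,0],
  [0.37,-0.06,0.18,0,0,0],
  [0.5,-0.08,0.25,0,0,0],
  [0.62,-0.1,0.31,0,0,0],
  [0.75,-0.125,0.37,0,0,0],
  [0.88,-0.15,0.44,0,0,0],
  [0.995,-0.168,0.5,0,0,0],
  [0.995,-0.168,0.5,0,0,0],
  [0.995,-0.168,0.5,0,0,0],
])

```text
time: 4.15
tcp_pos: [518.3, -295.6, 155.4]
ee_rot: [0.987, 0.159, -0.0, -0.0]
contact_force: [0.7, -0.8, 0.4]
width: 0.998
gripper_force: 0.0
```

Run:
```python
from h import *
s,p,d,m=look("w2"); print(s["time"],s["tcp_pos"])
for n,lo,hi,z in (("blue",95,130,97),("red",0,8,18),("tan",12,28,18),("green",40,85,18)):
    for (c,r,a) in blobs(p,lo,hi):
        w=ray(s,m,*c,z); print(n,np.round(c),r,a,w.round(1),totool(s,w-s["tcp_pos"]).round(1))
```

```text
4.15 [ 518.32655342 -295.61261248  155.3527686 ]
blue [314. 260.] 22.255817413330078 1417.0 [ 520.6 -294.3   97. ] [ 2.6 -0.5 58.4]
red [573. 169.] 25.079971313476562 722.0 [ 667.1 -519.9   18. ] [ 70.9 259.7 137.3]
red [604. 130.] 41.168392181396484 2087.0 [ 723.6 -546.5   18. ] [116.2 302.7 137.3]
red [14. 30.] 9.203418731689453 146.5 [637.9  91.   18. ] [ 234.8 -329.5  137.3]
red [81. 28.] 8.732224464416504 149.0 [647.  -12.5  18. ] [ 211.  -228.5  137.3]
red [58. 27.] 8.321758270263672 102.0 [645.1  19.   18. ] [ 219.1 -259.   137.3]
tan [436. 436.] 151.49432373046875 3328.0 [ 328.8 -512.1   18. ] [-247.8  146.1  137.4]
tan [508. 383.] 29.159189224243164 812.0 [ 422.3 -565.7   18. ] [-175.9  226.3  137.4]
tan [122. 383.] 29.124954223632812 805.5 [ 279.7 -136.7   18. ] [-176.6 -225.7  137.4]
tan [128. 204.] 18.027854919433594 252.0 [ 492.3 -119.4   18. ] [  30.6 -175.5  137.4]
green [93.  4.] 8.381627082824707 124.0 [673.2 -16.9  18. ] [ 234.5 -216.   137.3]
```

View pics/w2.png

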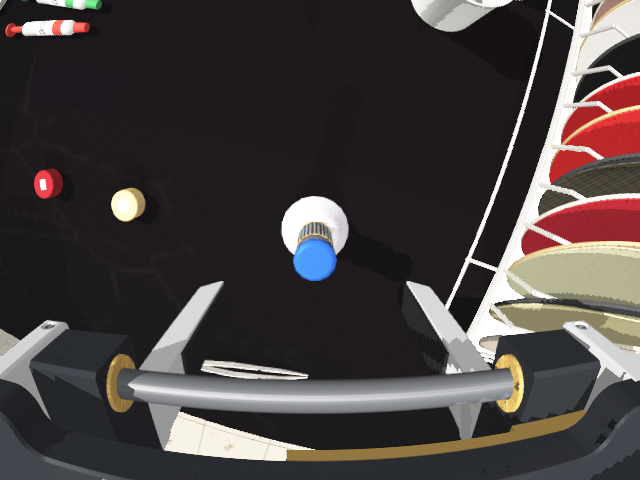

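The cap at (314,260) sits centred between the fingers, within about 2 mm. Descending to grip height.

step_arm([
  [0.015,0,0.1,0,0,0],
  [0.015,0,0.2,0,0,0],
  [0.015,0,0.3,0,0,0],
  [0.015,0,0.4,0,0,0],
  [0.015,0,0.5,0,0,0],
  [0.015,0,0.6,0,0,0],
  [0.015,0,0.7,0,0,0],
  [0.015,0,0.8,0,0,0],
  [0.015,0,0.9,0,0,0],
  [0.015,0,1,0,0,0],
])

```text
time: 5.2
tcp_pos: [519.7, -295.2, 54.6]
ee_rot: [0.987, 0.159, -0.0, -0.0]
contact_force: [-0.3, -0.7, -0.7]
width: 1.0
gripper_force: 0.0
```

step_arm([
  [0,0,0.08,0,0,0],
  [0,0,0.08,0,0,0],
  [0,0,0.08,0,0,0],
  [0,0,0.08,0,0,0],
  [0,0,0.08,0,0,0],
  [0,0,0.08,0,0,0],
  [0,0,0.08,0,0,0],
  [0,0,0.08,0,0,0],
  [0,0,0.08,0,0,0],
  [0,0,0.08,0,0,0],
], gripper=-1)

```text
time: 6.2
tcp_pos: [519.7, -295.1, 47.5]
ee_rot: [0.987, 0.159, 0.0, -0.0]
contact_force: [-1.1, 0.9, 0.5]
width: 0.297
gripper_force: 30.0
```

step_arm([
  [0,0,-0.08,0,0,0],
  [0,0,-0.16,0,0,0],
  [0,0,-0.24,0,0,0],
  [0,0,-0.32,0,0,0],
  [0,0,-0.4,0,0,0],
  [0,-0.1,-0.48,0,0,0],
  [0,-0.2,-0.56,0,0,0],
  [0,-0.3,-0.6,0,0,0],
  [0,-0.4,-0.6,0,0,0],
  [0,-0.5,-0.6,0,0,0],
])

```text
time: 7.2
tcp_pos: [503.6, -246.6, 107.3]
ee_rot: [0.987, 0.159, -0.0, -0.0]
contact_force: [-0.2, -1.0, -3.9]
width: 0.294
gripper_force: 30.0
```

step_arm([
  [0.04,-0.1,0,0,0,0],
  [0.08,-0.2,0,0,0,0],
  [0.12,-0.3,0,0,0,0],
  [0.16,-0.4,0,0,0,0],
  [0.2,-0.5,0,0,0,0],
  [0.24,-0.6,0,0,0,0],
  [0.28,-0.7,0,0,0,0],
  [0.32,-0.8,0,0,0,0],
  [0.36,-0.9,0,0,0,0],
  [0.4,-1,0,0,0,0],
])

```text
time: 8.2
tcp_pos: [510.7, -139.3, 107.5]
ee_rot: [0.987, 0.159, 0.0, 0.0]
contact_force: [-0.1, 0.6, -3.4]
width: 0.302
gripper_force: 30.0
```

Run:
```python
from h import *
s,p,d,m=look("w3"); print(s["time"],s["tcp_pos"],s["width"])
for n,lo,hi,z in (("blue",95,130,0),("red",0,8,18),("red",172,180,18),("tan",12,28,18),("green",40,85,18)):
    for (c,r,a) in blobs(p,lo,hi):
        z=s["tcp_pos"][2]+50 if n=="blue" else z
        w=ray(s,m,*c,z); print(n,np.round(c),r,a,w.round(1),totool(s,w-s["tcp_pos"]).round(1))
```

```text
8.2 [ 510.72676032 -139.31060635  107.45334853] 0.3021465356842819
blue [314. 342.] 36.11796188354492 3580.0 [ 514.  -138.   157.5] [  3.5  -0.2 -50. ]
red [204.  27.] 12.175895690917969 276.0 [647.4  -7.4  18. ] [171.2 -82.5  89.5]
red [168.  23.] 12.041694641113281 245.5 [645.4  22.4  18. ] [ 178.5 -111.4   89.5]
red [94. 22.] 14.705541610717773 318.5 [637.9  92.7  18. ] [ 193.5 -180.5   89.5]
red [153. 230.] 21.132930755615234 1244.5 [486.3 -12.7  18. ] [  16.5 -127.9   89.5]
tan [310. 445.] 172.00302124023438 4128.0 [ 316.6 -198.5   18. ] [-202.9   -4.6   89.4]
tan [382. 395.] 31.56751251220703 388.0 [ 399.6 -240.    18. ] [-137.1   60.8   89.5]
tan [248. 394.] 31.599149703979492 481.0 [ 361.1 -124.1   18. ] [-137.3  -61.3   89.4]
tan [315. 318.] 31.197053909301758 131.5 [ 457.4 -157.    18. ] [-56.2   0.1  89.5]
green [ 36. 197.] 18.027854919433594 848.0 [478.6 113.6  18. ] [  48.8 -250.2   89.4]
green [221.   1.] 11.04546070098877 102.5 [670.7 -13.1  18. ] [191.5 -69.7  89.5]
```

View pics/w3.png

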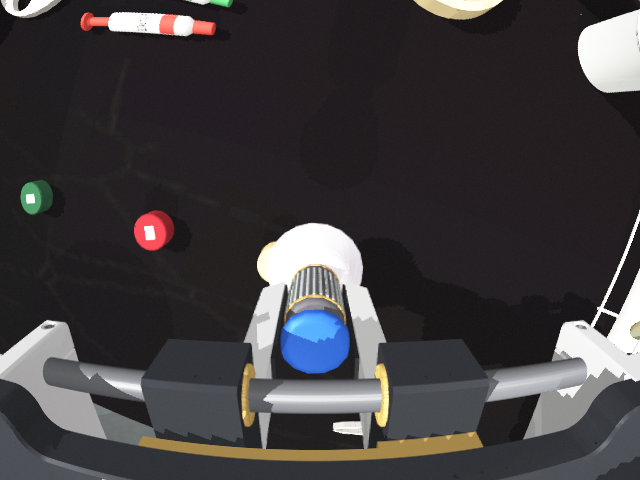

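Red is at (153,230) with its metal at (150,232), green is at (36,197), and the tan is hidden behind the bell. The target shift in tool axes is about x +14 and y -129.5.

step_arm([
  [0.01,-0.09,0,0,0,0],
  [0.02,-0.18,0,0,0,0],
  [0.03,-0.27,0,0,0,0],
  [0.04,-0.36,0,0,0,0],
  [0.05,-0.45,0,0,0,0],
  [0.06,-0.54,0,0,0,0],
  [0.07,-0.63,0,0,0,0],
  [0.08,-0.72,0,0,0,0],
  [0.09,-0.8,0,0,0,0],
  [0.1,-0.8,0,0,0,0],
])

```text
time: 9.25
tcp_pos: [494.9, -60.2, 107.5]
ee_rot: [0.987, 0.159, -0.0, -0.0]
contact_force: [0.0, 0.0, -2.7]
width: 0.297
gripper_force: 30.0
```

Run:
```python
from h import *
s,p,d,m=look("w4"); print(s["time"],s["tcp_pos"],s["width"])
for (c,r,a) in blobs(p,0,8)+blobs(p,172,180):
    w=ray(s,m,*c,18); print(np.round(c),r,a,w.round(1),totool(s,w-s["tcp_pos"]).round(1))
h=cv2.cvtColor(p,cv2.COLOR_RGB2HSV)
cv2.imwrite("pics/w4c.png",cv2.resize(p[180:400,180:460,::-1],None,fx=2,fy=2))
```

```text
9.25 [494.92755313 -60.18656726 107.50785245] 0.2971730343109911
[308.  33.] 12.649210929870605 288.0 [646.6  -4.5  18. ] [161.5  -5.2  89.5]
[270.  25.] 13.200478553771973 300.0 [644.8  23.4  18. ] [168.6 -32.2  89.5]
[181.  16.] 18.33721923828125 409.0 [637.2  93.3  18. ] [ 183.3 -100.9   89.5]
[248. 241.] 22.258630752563477 1385.0 [485.9 -10.1  18. ] [  7.1 -50.4  89.5]
```

View pics/w4c.png

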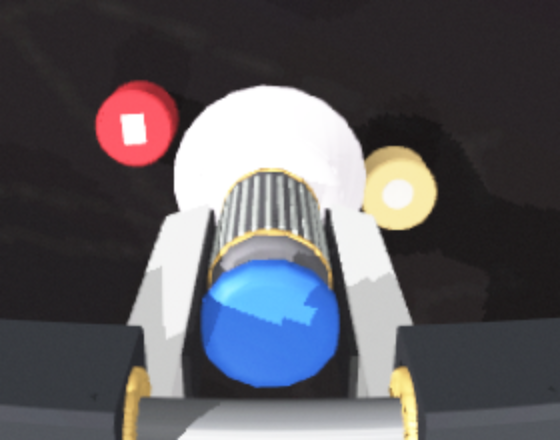

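The red top centre is near (247.5,244), so the remaining shift is about x +4 and y -51.

step_arm([
  [0.01,-0.1,0,0,0,0],
  [0.02,-0.2,0,0,0,0],
  [0.03,-0.3,0,0,0,0],
  [0.04,-0.4,0,0,0,0],
  [0.04,-0.51,0,0,0,0],
  [0.04,-0.51,0.07,0,0,0],
  [0.04,-0.51,0.14,0,0,0],
  [0.04,-0.51,0.21,0,0,0],
  [0.04,-0.51,0.28,0,0,0],
  [0.04,-0.51,0.35,0,0,0],
])

```text
time: 10.3
tcp_pos: [482.8, -11.7, 71.6]
ee_rot: [0.987, 0.158, -0.0, -0.0]
contact_force: [0.0, -0.5, -3.4]
width: 0.295
gripper_force: 30.0
```

Run:
```python
from h import *
s,p,d,m=look("w5"); print(s["time"],s["tcp_pos"],s["width"])
q,_=grab_frame("side"); a=p[180:400,180:460]; b=q[190:330,260:400]
i=np.hstack([cv2.resize(a,(400,314)),cv2.resize(b,(314,314),interpolation=cv2.INTER_CUBIC)])
cv2.imwrite("pics/w5c.png",i[:,:,::-1])
```

```text
10.3 [482.82753406 -11.67324904  71.6014035 ] 0.29504270980502467
```

View pics/w5c.png

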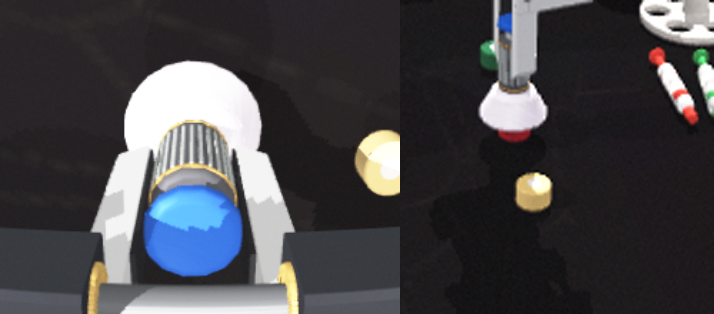

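The side crop shows the bell at (513,105) directly over the red specimen at (513,133). Lowering.

step_arm([
  [0,0,0.03,0,0,0],
  [0,0,0.06,0,0,0],
  [0,0,0.09,0,0,0],
  [0,0,0.12,0,0,0],
  [0,0,0.15,0,0,0],
  [0,0,0.18,0,0,0],
  [0,0,0.2,0,0,0],
  [0,0,0.22,0,0,0],
  [0,0,0.24,0,0,0],
  [0,0,0.24,0,0,0],
])

```text
time: 11.4
tcp_pos: [482.8, -11.4, 48.2]
ee_rot: [0.987, 0.159, -0.0, -0.0]
contact_force: [0.1, 0.3, -4.3]
width: 0.293
gripper_force: 30.0
```

step_arm([
  [0,0,0.01,0,0,0],
  [0,0,0.015,0,0,0],
  [0,0,0.015,0,0,0],
  [0,0,0.015,0,0,0],
  [0,0,0.015,0,0,0],
  [0,0,0.015,0,0,0],
  [0,0,0.015,0,0,0],
  [0,0,0.015,0,0,0],
  [0,0,0.015,0,0,0],
  [0,0,0.015,0,0,0],
])

```text
time: 12.4
tcp_pos: [483.1, -11.4, 47.1]
ee_rot: [0.987, 0.159, 0.0, 0.0]
contact_force: [-1.0, -0.2, 5.2]
width: 0.302
gripper_force: 30.0
```

step_arm([
  [0,0,0,0,0,0],
  [0,0,0,0,0,0],
  [0,0,0,0,0,0],
  [0,0,0,0,0,0],
  [0,0,0,0,0,0],
  [0,0,0,0,0,0],
  [0,0,0,0,0,0],
  [0,0,0,0,0,0],
  [0,0,0,0,0,0],
  [0,0,0,0,0,0],
], gripper=1)

```text
time: 13.4
tcp_pos: [482.9, -11.4, 46.9]
ee_rot: [0.987, 0.159, 0.0, 0.0]
contact_force: [-0.4, 0.4, 0.1]
width: 0.998
gripper_force: 0.0
```

step_arm([
  [0,0,-0.1,0,0,0],
  [0,0,-0.2,0,0,0],
  [0,0,-0.3,0,0,0],
  [0,0,-0.4,0,0,0],
  [0,0,-0.5,0,0,0],
  [0,0,-0.6,0,0,0],
  [0,0,-0.7,0,0,0],
  [0,0,-0.8,0,0,0],
  [0,0,-0.9,0,0,0],
  [0,0,-1,0,0,0],
])

```text
time: 14.4
tcp_pos: [482.9, -11.4, 147.8]
ee_rot: [0.987, 0.159, -0.0, 0.0]
contact_force: [0.5, -0.3, 0.5]
width: 1.002
gripper_force: 0.0
```

Run:
```python
from h import *
s,p,d,m=look("w6"); print(s["time"],s["tcp_pos"],s["width"])
for (c,r,a) in blobs(p,95,130):
    w=ray(s,m,*c,97); print(np.round(c),r,a,w.round(1),totool(s,w-s["tcp_pos"]).round(1))
q,_=grab_frame("side"); a=p[150:390,180:460]; b=q[190:330,260:400]
i=np.hstack([cv2.resize(a,(400,343)),cv2.resize(b,(343,343),interpolation=cv2.INTER_CUBIC)])
cv2.imwrite("pics/w6c.png",i[:,:,::-1])
```

```text
14.4 [482.87974932 -11.41821231 147.78819877] 1.0019562634851755
[314. 265.] 22.740800857543945 1501.5 [484.1 -10.7  97. ] [ 1.4 -0.4 50.8]
```

View pics/w6c.png

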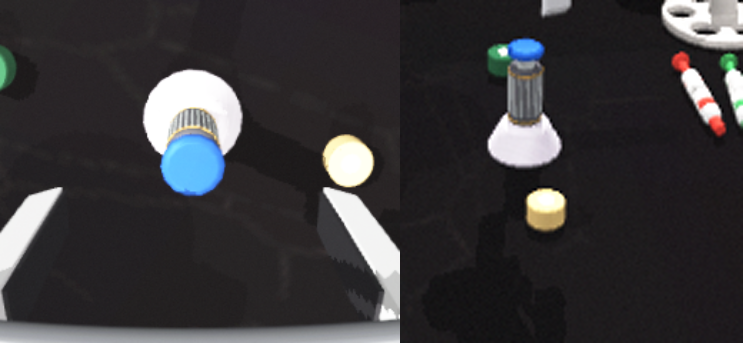

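The marker stands upright at crop (522,110) with the red specimen hidden under the bell and the cap centred under the tool. Shutting the fingers, then pressing.

step_arm([
  [0,0,0,0,0,0],
  [0,0,0,0,0,0],
  [0,0,0,0,0,0],
  [0,0,0,0,0,0],
  [0,0,0.08,0,0,0],
  [0,0,0.16,0,0,0],
  [0,0,0.24,0,0,0],
  [0,0,0.32,0,0,0],
  [0,0,0.4,0,0,0],
  [0,0,0.45,0,0,0],
], gripper=-1)

```text
time: 15.5
tcp_pos: [482.7, -11.4, 101.0]
ee_rot: [0.987, 0.159, -0.0, -0.0]
contact_force: [0.1, -0.1, -0.3]
width: 0.184
gripper_force: 0.0
```

step_arm([
  [0,0,0.015,0,0,0],
  [0,0,0.03,0,0,0],
  [0,0,0.045,0,0,0],
  [0,0,0.06,0,0,0],
  [0,0,0.07,0,0,0],
  [0,0,0.08,0,0,0],
  [0,0,0.09,0,0,0],
  [0,0,0.09,0,0,0],
  [0,0,0.09,0,0,0],
  [0,0,0.09,0,0,0],
])

```text
time: 16.5
tcp_pos: [483.2, -11.4, 93.5]
ee_rot: [0.987, 0.159, 0.0, 0.0]
contact_force: [-1.0, 0.7, 5.3]
width: 0.009
gripper_force: 2.6
```

step_arm([
  [0,0,0.01,0,0,0],
  [0,0,0.02,0,0,0],
  [0,0,0.03,0,0,0],
  [0,0,0.04,0,0,0],
  [0,0,0.05,0,0,0],
  [0,0,0.055,0,0,0],
  [0,0,0.055,0,0,0],
  [0,0,0.055,0,0,0],
  [0,0,0.055,0,0,0],
  [0,0,0.055,0,0,0],
])

```text
time: 17.5
tcp_pos: [482.9, -11.4, 87.5]
ee_rot: [0.987, 0.159, 0.0, 0.0]
contact_force: [0.8, -0.1, 0.3]
width: 0.003
gripper_force: 0.0
```

step_arm([
  [0,0,-0.06,0,0,0],
  [0,0,-0.12,0,0,0],
  [0,0,-0.2,0,0,0],
  [0,0,-0.3,0,0,0],
  [0,0,-0.4,0,0,0],
  [0,0,-0.5,0,0,0],
  [0,0,-0.6,0,0,0],
  [0,0,-0.6,0,0,0],
  [0,0,-0.6,0,0,0],
  [0,0,-0.6,0,0,0],
])

```text
time: 18.5
tcp_pos: [482.6, -11.4, 147.0]
ee_rot: [0.987, 0.159, -0.0, -0.0]
contact_force: [-0.4, 0.2, -0.2]
width: 0.006
gripper_force: 0.0
```

Run:
```python
from h import *
s,p,d,m=look("w7"); print(s["time"],s["tcp_pos"],s["contact_force"])
q,_=grab_frame("side"); a=p[150:390,180:460]; b=q[190:330,260:400]
i=np.hstack([cv2.resize(a,(400,343)),cv2.resize(b,(343,343),interpolation=cv2.INTER_CUBIC)])
cv2.imwrite("pics/w7c.png",i[:,:,::-1])
mk=cv2.inRange(cv2.cvtColor(p,cv2.COLOR_RGB2HSV),(95,90,50),(130,255,255))>0
c=[x for x in blobs(p,95,130)]
K=m["intrinsics"];T=np.array(m["tool_from_camera"]);R=Ro.from_quat(s["ee_rot"]).as_matrix()
v,u=np.nonzero(mk&(d>0)); a=np.stack([(u-K[0,2])/K[0,0],(v-K[1,2])/K[1,1]],1); r=np.hypot(*a.T)
X=np.c_[a/r[:,None]*np.tan(r)[:,None],np.ones(len(r))]*d[v,u][:,None]
w=s["tcp_pos"]+(X@T[:3,:3].T+T[:3,3])@R.T
print(c,np.median(w,0),np.percentile(w[:,2],[50,80,95]))
```

```text
18.5 [482.64843283 -11.38181106 147.0026975 ] [-0.35649002  0.206756   -0.23719347]
[((314.5596618652344, 261.1932678222656), 21.8804988861084, 1377.5)] [483.58388337 -10.9836853   85.56153349] [85.56153349 86.23412154 86.79984906]
```

View pics/w7c.png

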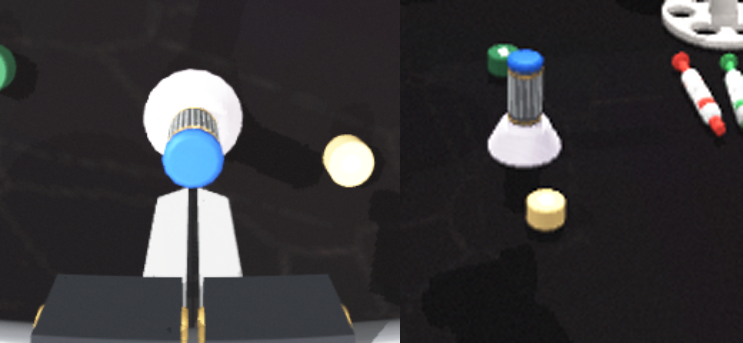

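The cap is down at about 86 to 87 mm. The marker is upright at crop (522,110), the other specimens haven't moved, and the robot is clear.

```bash
python3 -c "
from cell import *
print(sign_off())"
```

```text
the job is handed in; nothing more can be done
None
```

The marker stands upright over the red specimen with its cap tripped and staying down, the green and tan specimens look unmoved, the arm is clear, and I handed the job in at about 18.6 s; no verdict came back.

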